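Lay out the seasoning station on the prep board

TASK

On the wooden board on the counter, stand the salt shaker in the middle of the blue coaster and the oregano jar in the middle of the white one, with the steel sauce cup upright on the bare board exactly midway between and in line with them. Lay the probe thermometer flat on the rear part of the board, straight behind the cup and clear of it, the middle of its length level with the cup, parallel to the row and not overhanging the rear edge; its probe may point either way. Leave the kitchen timer where it stands.

Things in the scene. Friction and masses are not known exactly. Their poses are not given: they have to be found in the camera images.
- prep_board: Thin brown wooden board lying flat on the counter, fixed; 245 (x) by 360 (y) by 10 mm thick. Origin at the centre of its underside, z = 0. Its x axis points away from the robot (within 0.2 rad), its y axis along its long side to the left. The row of coasters runs parallel to y at x = -30 mm in its frame. (A similar board on the high shelf is not meant.)
- blue_coaster: Blue glazed round coaster, 76 mm across and 4 mm thick, fixed on the board near one end (left or right, it varies), its centre at x = -30, y = +120 or -120 mm in the board's frame. Origin at the centre of its underside (10 mm above the counter); its top is 14 mm above the counter.
- white_coaster: White glazed round coaster, otherwise as the blue one, at the other end of the board.
- sauce_cup: Small open grey steel sauce cup, loose, standing upright: 66 mm across its rim, about 50 mm across its foot, 36 mm high, about 20 g, hollow. Origin at the centre of its underside, z up. It can be gripped from above round the outside just below the rim.
- salt_shaker: Clear round salt shaker with a pale grey domed top and white salt in it, loose, standing upright: 44 mm across, 90 mm high. Origin at the centre of its underside, z up.
- oregano_jar: Round spice jar with a dark screw top and a green label, loose, standing upright: 44 mm across, 105 mm high. Origin at the centre of its underside, z up.
- probe_thermometer: White probe thermometer lying flat, loose: 176 mm long (y), 35 g. Origin at mid length and width, at its underside; z up. The body to grip is 26 mm wide (x), 14 mm high, from y = +26 to +88 mm; the thin metal probe, 4 mm thick, 6 mm above the underside, reaches from there to y = -88 mm. Nearly all its weight is in the body.
- kitchen_timer: White round kitchen timer with a red grip bar on top, loose: 66 mm across, 42 mm high. Origin at the centre of its underside. It stands among the things to be moved and must stay where it is (not shifted by more than 20 mm).

How it is judged (in metres and radians):
At the end, for the whole second after the job is handed in: Shaker on blue, jar on white coaster, upright, within 14 mm of centre; cup upright midway in line, within 15 mm each way; thermometer flat on the board, 20-109 mm behind its middle line, within 20 mm of straight behind the cup, parallel within 0.17 rad; all at rest; timer unmoved (20 mm) (x of sauce_cup in the frame of prep_board between -0.045 and -0.015 m and y of sauce_cup in the frame of prep_board between -0.015 and 0.015 m and z of sauce_cup in the frame of prep_board between 0.005 and 0.016 m and angle between each of sauce_cup, salt_shaker, oregano_jar's own z axis and vertical below 0.12 rad and horizontal distance between salt_shaker and blue_coaster below 0.014 m and z of salt_shaker in the frame of prep_board between 0.009 and 0.02 m and horizontal distance between oregano_jar and white_coaster below 0.014 m and z of oregano_jar in the frame of prep_board between 0.009 and 0.02 m and x of probe_thermometer in the frame of prep_board between 0.02 and 0.109 m and y of probe_thermometer in the frame of prep_board between -0.02 and 0.02 m and z of probe_thermometer in the frame of prep_board between 0.004 and 0.018 m and angle between the y axis of probe_thermometer and the y axis of prep_board, either way round below 0.17 rad and angle between probe_thermometer's own z axis and vertical below 0.15 rad and linear speed of each of sauce_cup, salt_shaker, oregano_jar, probe_thermometer below 0.02 m/s and distance of kitchen_timer from where it was at the start of the episode below 0.02 m); the robot touches nothing.
It fails at once if the kitchen timer is shifted (distance of kitchen_timer from where it was at the start of the episode above 0.02 m).
It also fails if it takes over 120 s, if anything falls off the work surface, if the arm or the gripper's body presses on something with over 40 N, if the wrist force passes 120 N, or if a joint passes its speed limit or range.

ROBOT

A 7-joint arm with a two-finger parallel gripper is mounted at the origin on a cart in front of the work surface, level with it; the furniture and walls round the work are solid. World frame = base frame: x ahead of the robot, y to its left, z up, the work surface at z = 0. Lengths are in mm, angles in rad, forces in N, time in s.
With the tool pointing down it reaches from about 400 to 900 mm from the base axis. Payload 5.5 kg.
Tool frame: the origin (TCP) lies at the very end of the fingers, on their centre line; the grasp point (between the pads) lies 19 mm behind it (bot.tcp_to_grasp is the distance from the TCP to the grasp point, in mm); z points along the fingers, y is the line along which they close (so a half turn about z gives the same grasp; the last joint's range is limited). The gripper opens to 92 mm and grips with 3 to 60 N. Pads are 19 mm wide; open, the fingers measure 130 mm over their backs; the gripper's body (75 mm by 190 mm) begins 47 mm behind the grasp point.
Start: joints at [-0.966, 0.501, -0.427, 1.55, 0.221, 1.138, -0.21], TCP at [217.832, 612.413, 226.729] pointing down, gripper open.
Joint ranges: [-2.88, 2.88], [-0.31, 2.03], [-1.54, 1.56], [0.2, 2.42], [-1.41, 4.55], [0.19, 2.02], [-2.57, 2.57]. Speed limits (rad/s): [2.57, 2.57, 3.14, 3.14, 3.14, 3.14, 3.14].

INTERFACE

Orientations are given as a unit quaternion [w, x, y, z].
In Python, from workcell import bot gives the robot as it stands.
- The arm moves only by the tool servo_tool, never from a script. Its arguments are lists of equal length, an entry for each row: "linear": the shift along the world's x, y, z in cm, a list of three; "roll": the turn about the world's z in rad; "hand": the finger opening in cm, from 0 to 9.18. In form: {"linear": [[tx, ty, tz], ...], "roll": [roll, ...], "hand": [hand, ...]}. A call has 1 to 8 rows; each row is the pose to reach, as a shift and turn from the pose commanded when the call began; what a row does not reach only later rows make up. A row lasts 1/12 s, in which the tool goes at most 41.7 mm and 7.16 degrees, less where a joint would pass 70% of its speed; a pose out of reach is approached as far as the arm can. A call with a gripper value outside its range is refused whole. The fingers move at their own pace and stop on an object; "squeeze" is the grip in N (left out, the last holds). Time passes only in rows, so rows that repeat a pose let the fingers close. It gives the time, the measured TCP pose, the force, the opening and the grip force at its end, in the units of the state.
- bot.read_state(): the state, without advancing time (a new reading comes with each control period).
- bot.get_image(name): name is "scene" or "top" or "wrist"; returns the picture (480x640x3 uint8, red, green, blue); there is no depth.
- bot.camera_params(name): a dict with "K" (3x3 intrinsics, pixels), "R" (3x3) and "t" (3): a world point X has camera coordinates R X + t; the wrist camera has in their place "hand_eye" (4x4, takes a point from camera to tool coordinates, whose origin is the TCP and whose axes are the flange's). Camera axes: x right, y down, z forward; pixel columns grow to the right and rows downward; lengths in mm; the calibration is good to about 2 mm. A picture is of the moment at which its call begins: read the wrist's pose just before it. camera_params takes no time and is no camera call.
- bot.close_job(): hands the job in; it is judged then, once.
The state is a dict: "t": time; "joint_pos": joint angles; "joint_velocities": joint speeds; "effort": joint torques, N m; "tcp_pos": TCP position; "ee_rot": TCP orientation; "wrist_force": force on the tool from outside, world axes, zero at the start; "wrist_torque": the same for the moment, N m; "gripper_width": finger opening in mm; "finger_force": force on a finger pad.
Only numpy, scipy, OpenCV 4.12 (cv2) and the standard library are available. Lean on these libraries where they do the work, as an engineer would, in place of code of your own. Each camera call takes 0.05 s, during which the arm holds its last target. There are 200 camera calls.

## Working session

There is one attempt and no reset: what is moved stays moved. The work goes in short steps, Python scripts to look and compute and a tool call to move; the robot and the scene stay as the last step left them, time stands still between calls to the robot, and variables do not carry over. Pictures are saved under pics/ and viewed, at most 19 in all, crops included, and the job is handed in when it is done.

Besides the shell and the picture viewer there is one more tool, called after "Call:" by a JSON object that holds its "fn" and its "kwargs". servo_tool: Moves the arm, as the interface text tells. Its arguments: {"type":"object","properties":{"linear":{"type":"array"},"roll":{"type":"array"},"hand":{"type":"array"},"squeeze":{"type":"number"}},"required":["linear","roll","hand"]}

```bash
mkdir -p pics; ls
cat > h.py <<'E'
from workcell import bot
import cv2, numpy as np
from scipy.spatial.transform import Rotation as Rn
def shot(name,fn=None):
    s=bot.read_state(); im=bot.get_image(name)
    if fn: cv2.imwrite('pics/'+fn,im[...,::-1])
    return s,im
def cam(name,s=None):
    p=bot.camera_params(name); K=np.array(p['K'])
    if name!='wrist': return K,np.array(p['R']),np.array(p['t'])
    H=np.array(p['hand_eye']); q=s['ee_rot']; Rt=Rn.from_quat([q[1],q[2],q[3],q[0]]).as_matrix()
    Rcw=Rt@H[:3,:3]; c=Rt@H[:3,3]+np.array(s['tcp_pos'])
    return K,Rcw.T,-Rcw.T@c
def ray(C,uv,z):
    K,R,t=C; d=R.T@np.linalg.solve(K,[uv[0],uv[1],1]); c=-R.T@t
    return c+d*(z-c[2])/d[2]
def proj(C,X):
    K,R,t=C; p=K@(R@np.array(X,float)+t); return p[:2]/p[2]
E
python3 - <<'E'
from h import *
for n in('scene','top'):
    shot(n,n+'0.png')
    K,R,t=cam(n);print(n,K.round(0).tolist(),(-R.T@t).round(0),R[2].round(2))
s,_=shot('wrist','wrist0.png');print(s)
K,R,t=cam('wrist',s);print((-R.T@t).round(0),R.round(2).tolist(),K[0])
E
```

```text
pics
scene [[491.0, 0.0, 315.0], [0.0, 491.0, 237.0], [0.0, 0.0, 1.0]] [-491.  772.  595.] [ 0.7  -0.59 -0.4 ]
top [[532.0, 0.0, 328.0], [0.0, 532.0, 240.0], [0.0, 0.0, 1.0]] [ 244.  -51. 1371.] [ 0.16 -0.01 -0.99]
{'t': 0.1, 'joint_pos': array([-0.96580634,  0.50175872, -0.42677193,  1.55136531,  0.22081162,
        1.13829595, -0.21027636]), 'joint_velocities': array([-0.00055256, -0.00314415, -0.00097374, -0.0028824 , -0.0006727 ,
        0.00078026,  0.00154629]), 'effort': array([-1.09916541e-02, -5.67873216e+01, -5.83879083e+00, -2.79918730e+01,
       -6.92543364e-02,  2.41165026e-02, -1.08777115e-06]), 'tcp_pos': array([217.70806596, 611.77466655, 225.76776392]), 'ee_rot': array([-1.67738723e-04,  1.70039866e-01,  9.85436784e-01, -8.71628476e-04]), 'wrist_force': array([ 0.71290457, -0.79856306, -1.09109782]), 'wrist_torque': array([-0.03610549, -0.01899877,  0.02760334]), 'finger_force': 0.0, 'gripper_width': 91.85889733168426}
[141. 639. 385.] [[0.34, 0.94, -0.0], [0.9, -0.32, 0.3], [0.28, -0.1, -0.95]] [365.05241272   0.         321.16796102]
```

View pics/top0.png

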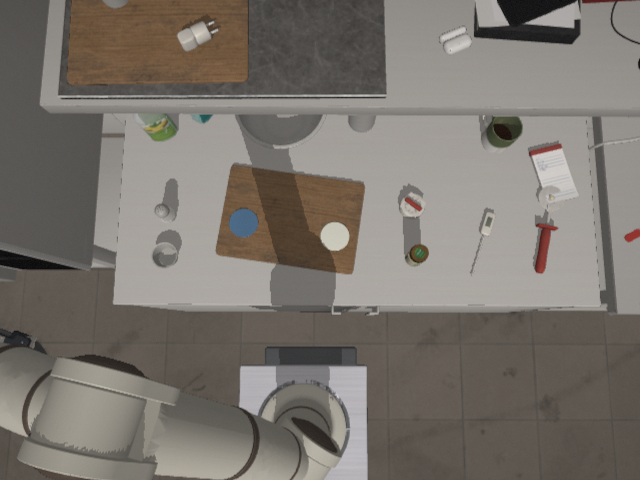

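View pics/scene0.png

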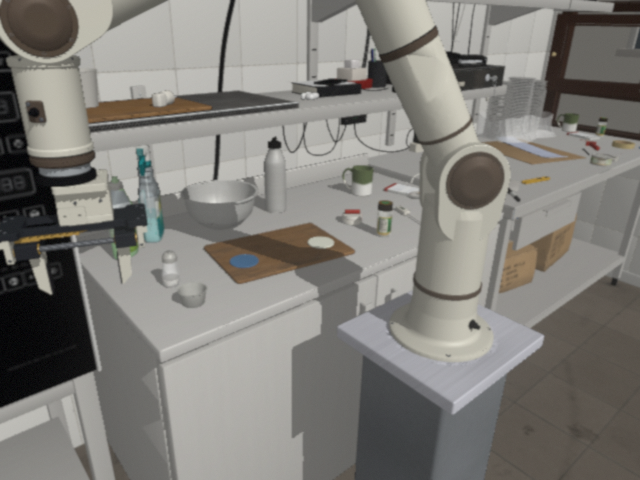

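The top view shows the blue coaster at (244,223), the white one at (335,237), the timer at (412,206), the jar at (418,254), the thermometer from (488,215) to (473,275), the shaker at (163,212) and the cup at (166,255). Next I'll measure them with masks.

Run:
```python
from h import *
im=cv2.imread('pics/top0.png'); C=cam('top'); hsv=cv2.cvtColor(im,cv2.COLOR_BGR2HSV)
def blob(m,roi):
    x0,y0,x1,y1=roi; mm=np.zeros(m.shape,np.uint8); mm[y0:y1,x0:x1]=m[y0:y1,x0:x1]
    cs,_=cv2.findContours(mm,cv2.RETR_EXTERNAL,cv2.CHAIN_APPROX_NONE)
    return max(cs,key=cv2.contourArea)
H,S,V=cv2.split(hsv)
b=blob(((H>95)&(H<125)&(S>100)).astype(np.uint8),(215,165,370,280))
w=blob(((S<60)&(V>150)).astype(np.uint8),(315,218,357,255))
bd=blob((S>60).astype(np.uint8),(205,155,375,285))
for n,c,z in(('blue',b,14),('white',w,14)):
    e=cv2.fitEllipse(c); p=ray(C,e[0],z); print(n,np.round(e[0],1),p.round(1),'diam',np.round(np.array(e[1])/532*1340,0))
    globals()[n]=p
r=cv2.boxPoints(cv2.minAreaRect(bd)); P=np.array([ray(C,u,10) for u in r]); print(P.round(0).tolist(),P.mean(0).round(1),[np.linalg.norm(P[i]-P[i-1]).round(0) for i in range(4)])
y=(blue-white); y=y/np.linalg.norm(y)*(1 if y[1]>0 else -1); print('sep',np.linalg.norm(blue-white),'yaw',np.arctan2(-y[0],y[1]))
mid=(blue+white)/2; x=np.array([y[1],-y[0],0]); print('mid',mid,'boardcentre',mid+30*x)
for n,u,z in(('shaker top',(162,211),85),('cup rim',(166,255),36),('timer top',(412,206),42),('jar top',(419,254),105),('th body end',(489,212),14),('th body other',(484,234),14),('tip',(473,275),8)):
    print(n,ray(C,u,z).round(0))
a=im[190:290,390:520]; bb=im[190:290,130:200]
cv2.imwrite('pics/z.png',np.hstack([cv2.resize(a,None,fx=4,fy=4,interpolation=2),cv2.resize(bb,None,fx=4,fy=4,interpolation=2)])[:, :800])
```

```text
blue [243.  222.5] [512.6 159.7  14. ] diam [65. 67.]
white [334.6 235.9] [478.1 -78.1  14. ] diam [69. 71.]
[[430.0, 231.0, 10.0], [674.0, 204.0, 10.0], [619.0, -160.0, 10.0], [378.0, -123.0, 10.0]] [525.5  37.9  10. ] [np.float64(357.0), np.float64(245.0), np.float64(367.0), np.float64(244.0)]
sep 240.2568818461165 yaw -0.14408519782397264
mid [495.33061454  40.80535014  14.        ] boardcentre [525.01974475  36.49773513  14.        ]
shaker top [527. 349.  85.]
cup rim [424. 348.  36.]
timer top [ 552. -276.   42.]
jar top [ 419. -279.  105.]
th body end [ 543. -482.   14.]
th body other [ 485. -466.   14.]
tip [ 378. -435.    8.]
```

View pics/z.png

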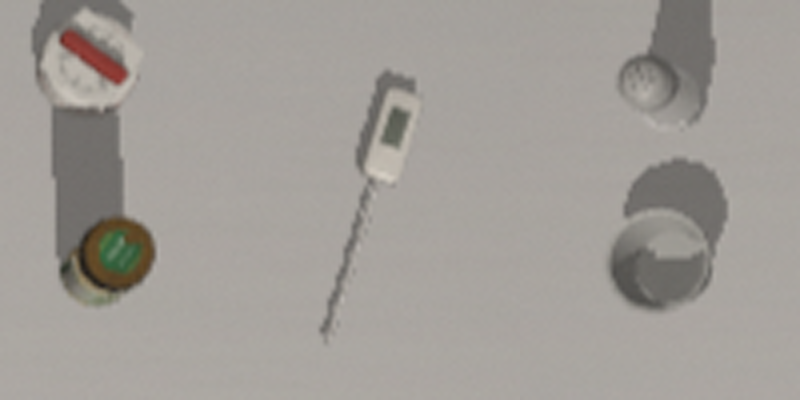

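The coaster spacing comes out at 240.3 mm against 240 given, and yaw is -0.144. I'll place the cup first, then the shaker, the thermometer with its body on the right, and the jar last. I'm going above the cup to look.

Call:
{"fn": "servo_tool", "kwargs": {"linear": [[5,-6,0],[10,-12,0],[15,-18,0],[18,-22,0],[20.5,-26.3,0],[20.5,-26.3,-2],[20.5,-26.3,-2],[20.5,-26.3,-2]], "roll": [0.1,0.2,0.2,0.2,0.2,0.2,0.2,0.2], "hand": [9.1,9.1,9.1,9.1,9.1,9.1,9.1,9.1], "squeeze": 15}}

```text
t: 0.82
tcp_pos: [422.6, 349.0, 206.9]
ee_rot: [0.0, 0.071, 0.997, 0.0]
wrist_force: [0.4, 0.6, -0.3]
gripper_width: 91.2
finger_force: 0.0
```

Run:
```python
from h import *
s,_=shot('wrist','w1.png'); print(s['t'],s['tcp_pos'],s['ee_rot'],s['joint_pos'].round(2))
C=cam('wrist',s)
for n,X in(('cup rim',(424,348,36)),('shaker',(527,349,90)),('tcp',s['tcp_pos'])): print(n,proj(C,X))
A,B=cam('top'),cam('scene')
def tri(ua,ub):
    M=[];b=[]
    for Cc,u in((A,ua),(B,ub)):
        K,R,t=Cc;d=R.T@np.linalg.solve(K,[*u,1]);d/=np.linalg.norm(d);Pm=np.eye(3)-np.outer(d,d);M.append(Pm);b.append(Pm@(-R.T@t))
    return np.linalg.lstsq(np.vstack(M),np.hstack(b),rcond=None)[0]
print('shelf mat corner',tri((385,97),(298,103)))
```

```text
0.8167 [422.62723057 348.95595211 206.85688654] [1.49022175e-04 7.08171864e-02 9.97489299e-01 3.81639028e-05] [-0.42  0.33 -0.39  1.83  0.15  1.01  0.56]
cup rim [320.41019061 221.5216539 ]
shaker [338.22879292 349.88471226]
tcp [321.35843352 305.03527477]
shelf mat corner [ 700.84663757 -170.72986602  367.70040769]
```

View pics/w1.png

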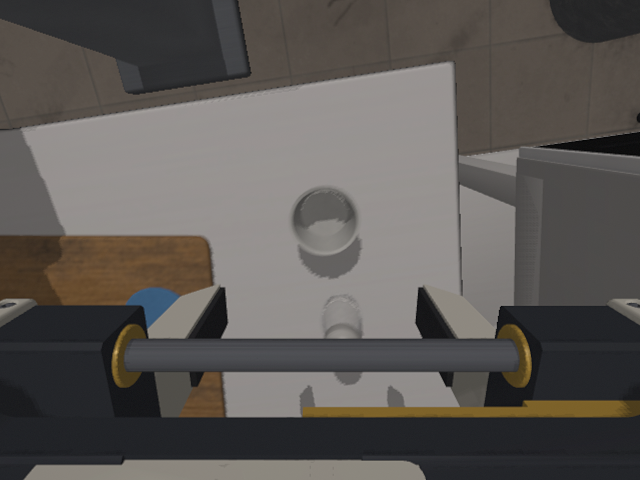

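The cup rim is centred at (325,220) in the wrist view, 5 px from the prediction, which puts the cup near (423,353). The shaker is hidden by the gripper bar near (342,320). The shelf edge is about x=700, z=368, clear of the work. I'm descending on the cup.

Call:
{"fn": "servo_tool", "kwargs": {"linear": [[0,0.35,-3],[0,0.35,-7],[0,0.35,-11],[0,0.35,-14],[0,0.35,-17],[0,0.35,-18.5],[0,0.35,-19.6],[0,0.35,-19.6]], "roll": [0,0,0,0,0,0,0,0], "hand": [9.1,9.1,9.1,9.1,9.1,9.1,9.1,9.1], "squeeze": 8}}

```text
t: 1.53
tcp_pos: [420.1, 353.3, 8.6]
ee_rot: [-0.002, 0.071, 0.997, -0.001]
wrist_force: [0.2, -0.1, -0.6]
gripper_width: 91.2
finger_force: 0.0
```

Call:
{"fn": "servo_tool", "kwargs": {"linear": [[0,0,0],[0,0,0],[0,0,0],[0,0,0],[0,0,0],[0,0,0],[0,0,0],[0,0,0]], "roll": [0,0,0,0,0,0,0,0], "hand": [7.5,6,5.5,5.5,5.5,5.5,5.5,5.5]}}

```text
t: 2.2
tcp_pos: [422.6, 355.0, 12.2]
ee_rot: [0.001, 0.071, 0.997, 0.001]
wrist_force: [-0.3, -1.4, 5.4]
gripper_width: 64.4
finger_force: 8.0
```

Call:
{"fn": "servo_tool", "kwargs": {"linear": [[0,0,0.5],[0,0,1],[0,0,2],[0,0,4],[0,0,6],[0,0,8],[0,0,8],[0,0,8]], "roll": [0,0,0,0,0,0,0,0], "hand": [5.5,5.5,5.5,5.5,5.5,5.5,5.5,5.5]}}

```text
t: 2.87
tcp_pos: [422.7, 355.1, 92.7]
ee_rot: [0.001, 0.071, 0.997, 0.001]
wrist_force: [-0.3, -0.5, 0.3]
gripper_width: 64.5
finger_force: 8.0
```

Run:
```python
from h import *
s,_=shot('wrist','w2.png'); print(s['tcp_pos'],s['gripper_width'])
```

```text
[422.68476606 355.08538378  92.74376775] 64.52577377737147
```

View pics/w2.png

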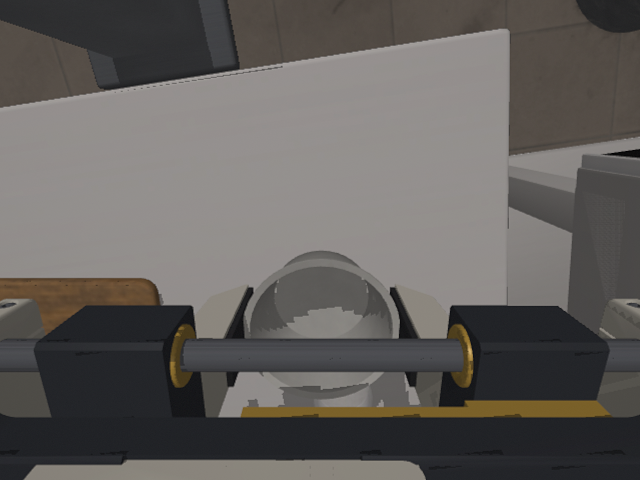

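The cup is held: rim from x=246 to 399 in the picture, width 64.5 mm, upright. Next I'll check its x offset in the grip from the near rim edge at row 258.

Run:
```python
from h import *
s=bot.read_state(); C=cam('wrist',s); p=s['tcp_pos']; a=np.linspace(0,6.28,100)
for dx in(-6,0,6):
    U=np.array([proj(C,(p[0]+dx+33*np.cos(t),p[1]+33*np.sin(t),p[2]+24)) for t in a]); print(dx,U.min(0),U.max(0))
im=cv2.imread('pics/w2.png',0); print(im[235:275:1,322])
yaw=-.144; x=np.array([np.cos(yaw),np.sin(yaw)]); y=np.array([-x[1],x[0]]); c=np.array([525,36.5])
for n,b in(('cup',(-30,0)),('blue',(-30,120)),('white',(-30,-120)),('thgrip',(65,-57)),('th',(65,0))): print(n,(c+b[0]*x+b[1]*y).round(1))
```

```text
-6 [239.75974102 243.2319403 ] [398.84351951 385.33310207]
0 [242.74072101 257.62131472] [399.97465929 396.43548888]
6 [245.65311022 271.65864738] [401.07973391 407.29874274]
[144 144 144 143 144 144 144 143 144 144 143 143 143 144 142 122  87  91
  95  97  97  99  99 106 121 120 120 119 121 121 120 109  87  89  89  89
  89  89  89  89]
cup [495.3  40.8]
blue [512.5 159.6]
white [478.1 -78. ]
thgrip [581.1 -29.2]
th [589.3  27.2]
```

Call:
{"fn": "servo_tool", "kwargs": {"linear": [[0.5,-2,0],[1.5,-6,0],[2.4,-10,0],[3.3,-14,0],[4.2,-18,0],[5.1,-22,0],[6,-26,0],[6.8,-29,0]], "roll": [0,0,0,0,0,0,0,0], "hand": [5.5,5.5,5.5,5.5,5.5,5.5,5.5,5.5]}}

```text
t: 3.58
tcp_pos: [488.7, 60.1, 89.9]
ee_rot: [-0.001, 0.072, 0.997, -0.001]
wrist_force: [-0.4, 0.3, -0.2]
gripper_width: 64.6
finger_force: 8.0
```

Call:
{"fn": "servo_tool", "kwargs": {"linear": [[0.3,-1.5,-1],[0.5,-2.3,-3],[0.5,-2.3,-5],[0.5,-2.3,-5],[0.5,-2.3,-5],[0.5,-2.3,-5]], "roll": [0,0,0,0,0,0], "hand": [5.5,5.5,5.5,5.5,5.5,5.5]}}

```text
t: 4.08
tcp_pos: [494.4, 42.1, 41.1]
ee_rot: [-0.0, 0.07, 0.998, 0.0]
wrist_force: [-0.7, 0.6, -0.6]
gripper_width: 64.5
finger_force: 8.0
```

Run:
```python
from h import *
s,_=shot('wrist','w3.png'); shot('top','t3.png'); print(s['tcp_pos'],s['gripper_width'],s['wrist_force'])
C=cam('wrist',s)
for n,p in(('blue',(512.5,159.6,14)),('white',(478.1,-78,14)),('front edge mid',(404,54,10))): print(n,proj(C,p))
```

```text
[494.40710305  42.12077     41.06954731] 64.54765222862908 [-0.7241541   0.62165533 -0.60585512]
blue [535.31366129 284.74370232]
white [102.68334892 283.75703885]
front edge mid [319.34147033 107.70139527]
```

View pics/w3.png

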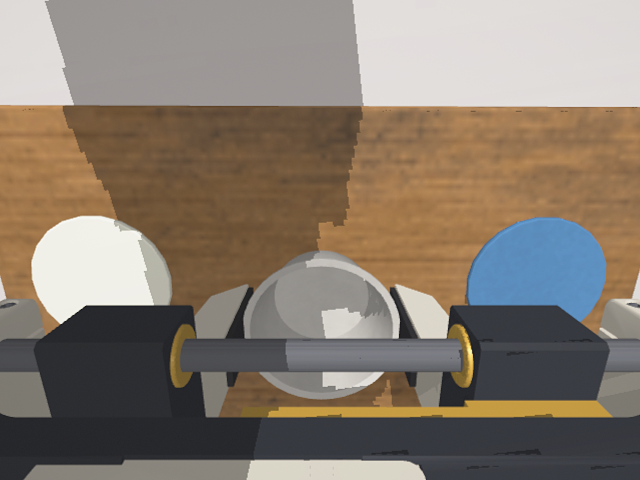

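The white coaster spans x=31–172 and the blue 467–607, so the midline is at 319 and the cup is at 322. The front edge is on row 107, as predicted. The cup is centred, so I'm lowering and releasing it, then going up toward the shaker.

Call:
{"fn": "servo_tool", "kwargs": {"linear": [[0.1,-0.1,-0.8],[0.1,-0.1,-1.4],[0.1,-0.1,-1.7],[0.1,-0.1,-1.85],[0.1,-0.1,-1.9],[0.1,-0.1,-1.9],[0.1,-0.1,-1.9],[0.1,-0.1,-1.9]], "roll": [0,0,0,0,0,0,0,0], "hand": [5.5,5.5,5.5,5.5,5.5,5.5,6.6,7.2]}}

```text
t: 4.85
tcp_pos: [495.8, 40.5, 22.0]
ee_rot: [0.0, 0.071, 0.997, 0.0]
wrist_force: [0.7, 0.4, -0.4]
gripper_width: 68.7
finger_force: 0.0
```

Call:
{"fn": "servo_tool", "kwargs": {"linear": [[0,0,0],[0,0,0],[0,0,0.5],[0,0,2],[0,0,5],[0,0,9],[0,0,13],[0,0,16]], "roll": [0,0,0,0,0,0,0,0], "hand": [8,9.1,9.1,9.1,9.1,9.1,9.1,9.1]}}

```text
t: 5.52
tcp_pos: [496.4, 40.7, 185.4]
ee_rot: [0.001, 0.071, 0.998, 0.0]
wrist_force: [0.9, -0.4, -0.1]
gripper_width: 91.2
finger_force: 0.0
```

Call:
{"fn": "servo_tool", "kwargs": {"linear": [[0,3,0],[0,7,0],[0.5,11,0],[0.5,15,0],[0.5,19,0],[0.5,23,0],[0.5,27,0],[0.5,30.5,0]], "roll": [0,0,0,0,0,0,0,0], "hand": [9.1,9.1,9.1,9.1,9.1,9.1,9.1,9.1]}}

```text
t: 6.18
tcp_pos: [500.1, 348.3, 182.5]
ee_rot: [0.0, 0.07, 0.998, 0.001]
wrist_force: [0.5, 0.3, 0.2]
gripper_width: 90.9
finger_force: 0.0
```

Call:
{"fn": "servo_tool", "kwargs": {"linear": [[0,0,0],[0,0,0]], "roll": [0,0], "hand": [9.1,9.1]}}

```text
t: 6.35
tcp_pos: [499.2, 348.6, 182.1]
ee_rot: [-0.0, 0.068, 0.998, 0.001]
wrist_force: [0.2, -1.6, -0.2]
gripper_width: 90.8
finger_force: 0.0
```

Run:
```python
from h import *
s,_=shot('wrist','w4.png'); shot('top','t4.png'); print(s['tcp_pos'],s['gripper_width'],s['wrist_force'])
C=cam('wrist',s)
for n,p in(('shaker top',(527,349,90)),('shaker base',(527,349,0))): print(n,proj(C,p))
```

```text
[499.19736401 348.57655215 182.08186256] 90.83782755468017 [ 0.18975488 -1.64527143 -0.19770937]
shaker top [326.73552242 281.3307389 ]
shaker base [325.26658276 244.67835799]
```

View pics/w4.png

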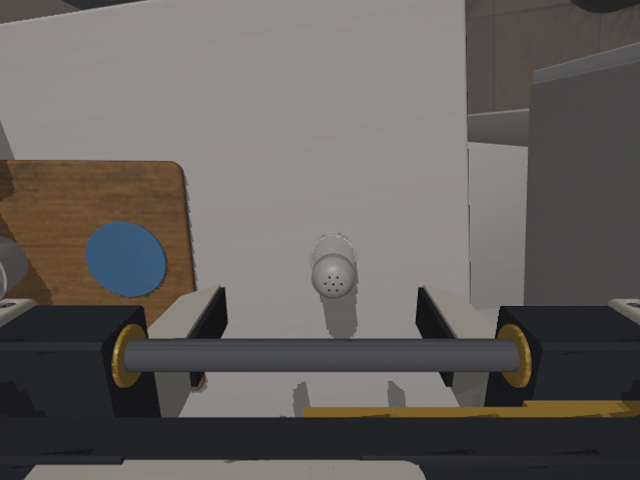

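The shaker dome is centred near (333,277) in the wrist view. The blue coaster is at (126,259).

Run:
```python
from h import *
s=bot.read_state(); C=cam('wrist',s); print(s['tcp_pos'],ray(C,(333.5,277),86),ray(C,(126,259.5),14))
```

```text
[500.75358932 344.36454349 181.77929879] [527.40987677 349.75577973  86.        ] [511.85651626 154.50695849  14.        ]
```

Call:
{"fn": "servo_tool", "kwargs": {"linear": [[1.5,0.6,0],[2.5,1.0,-1],[2.5,1.0,-4],[2.5,1.0,-8],[2.5,1.0,-12],[2.5,1.0,-14.4],[2.5,1.0,-14.4],[2.5,1.0,-14.4]], "roll": [0,0,0,0,0,0,0,0], "hand": [9.1,9.1,9.1,9.1,9.1,9.1,9.1,9.1], "squeeze": 20}}

```text
t: 7.12
tcp_pos: [525.5, 352.8, 37.0]
ee_rot: [-0.001, 0.072, 0.997, -0.001]
wrist_force: [0.4, 0.1, 0.5]
gripper_width: 90.9
finger_force: 0.0
```

Call:
{"fn": "servo_tool", "kwargs": {"linear": [[0,0,0],[0,0,0],[0,0,0],[0,0,0],[0,0,0],[0,0,0],[0,0,0],[0,0,0]], "roll": [0,0,0,0,0,0,0,0], "hand": [7.5,6,5,4,3.5,3.5,3.5,3.5]}}

```text
t: 7.78
tcp_pos: [525.8, 355.4, 38.1]
ee_rot: [0.0, 0.071, 0.997, 0.0]
wrist_force: [0.9, -1.0, -0.1]
gripper_width: 42.3
finger_force: 0.0
```

Call:
{"fn": "servo_tool", "kwargs": {"linear": [[0,0,0],[0,0,1],[0,0,2],[0,0,4],[0,0,6],[0,0,6],[0,0,6],[0,0,6]], "roll": [0,0,0,0,0,0,0,0], "hand": [3.5,3.5,3.5,3.5,3.5,3.5,3.5,3.5]}}

```text
t: 8.45
tcp_pos: [525.6, 355.1, 98.1]
ee_rot: [0.0, 0.071, 0.997, -0.0]
wrist_force: [-0.2, -0.2, -1.3]
gripper_width: 37.9
finger_force: 19.6
```

Run:
```python
from h import *
s,im=shot('wrist','w5.png'); print(s['tcp_pos'],s['gripper_width'],s['wrist_force'])
C=cam('wrist',s); p=s['tcp_pos']; print(proj(C,(p[0],p[1],p[2]+48)), proj(C,(p[0]+5,p[1],p[2]+48)))
cv2.imwrite('pics/w5c.png',cv2.resize(im[230:400,200:440,::-1],None,fx=2,fy=2))
```

```text
[525.63556871 355.09062588  98.09130034] 37.93863172573094 [-0.22281935 -0.24291467 -1.25111212]
[321.36950588 367.14623046] [323.32735129 378.80271857]
```

View pics/w5c.png

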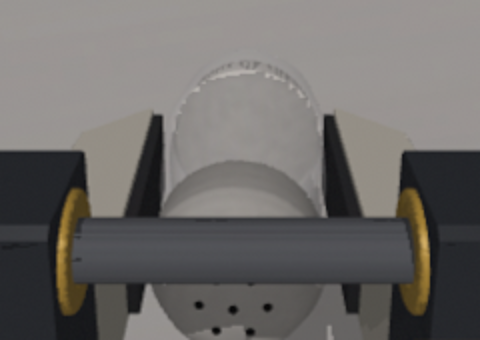

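The shaker is held at a 38 mm width. The centre hole of its dome is at about (316.5,384.5) in full-picture pixels and the near base edge is around row 262. I'll compare these with projected points for offset and tilt.

Run:
```python
from h import *
s=bot.read_state(); C=cam('wrist',s); p=s['tcp_pos']; print(p)
for dx in(0,4,8): print(dx,'top',proj(C,(p[0]+dx,p[1],p[2]+52)).round(1),'base near',proj(C,(p[0]+dx-22,p[1],p[2]-38)).round(1),'L/R',proj(C,(p[0]+dx,p[1]-22,p[2]-38)).round(1),proj(C,(p[0]+dx,p[1]+22,p[2]-38)).round(1))
print(ray(C,(316.5,384.5),p[2]+52)-p)
```

```text
[525.28393708 354.80152329  97.42508563]
0 top [321.3 374.2] base near [315.8 239.1] L/R [284.1 279.8] [358.9 269.9]
4 top [322.9 383.8] base near [316.9 245.8] L/R [285.3 286.1] [359.7 276.3]
8 top [324.5 393.2] base near [317.9 252.4] L/R [286.5 292.2] [360.4 282.5]
[ 3.97332792 -2.25741992 52.        ]
```

Call:
{"fn": "servo_tool", "kwargs": {"linear": [[-0.3,-3,0],[-0.7,-7,0],[-1.1,-11,0],[-1.4,-15,0],[-1.7,-18,0],[-1.75,-19.5,0],[-1.75,-19.5,-1.5],[-1.75,-19.5,-3]], "roll": [0,0,0,0,0,0,0,0], "hand": [3.5,3.5,3.5,3.5,3.5,3.5,3.5,3.5]}}

```text
t: 9.17
tcp_pos: [508.6, 158.0, 67.6]
ee_rot: [0.0, 0.073, 0.997, -0.0]
wrist_force: [-0.1, 0.5, -1.1]
gripper_width: 37.9
finger_force: 19.6
```

Call:
{"fn": "servo_tool", "kwargs": {"linear": [[0,0,0],[0,0,-0.4],[0,0,-0.8],[0,0,-1.2],[0,0,-1.5],[0,0,-1.6],[0,0,-1.6],[0,0,-1.6]], "roll": [0,0,0,0,0,0,0,0], "hand": [3.5,3.5,3.5,3.5,3.5,3.5,3.5,3.5]}}

```text
t: 9.83
tcp_pos: [508.4, 160.5, 52.2]
ee_rot: [0.0, 0.071, 0.997, 0.0]
wrist_force: [1.3, -0.7, -1.6]
gripper_width: 37.6
finger_force: 19.6
```

Call:
{"fn": "servo_tool", "kwargs": {"linear": [[0,0,-0.1],[0,0,-0.2],[0,0,-0.2],[0,0,-0.2]], "roll": [0,0,0,0], "hand": [3.5,3.5,3.5,3.5]}}

```text
t: 10.17
tcp_pos: [509.2, 160.5, 51.8]
ee_rot: [0.001, 0.071, 0.997, -0.0]
wrist_force: [-3.5, -2.0, 13.7]
gripper_width: 37.9
finger_force: 20.6
```

Run:
```python
from h import *
s,im=shot('wrist'); print(s['tcp_pos'],s['gripper_width'],s['wrist_force'])
C=cam('wrist',s); p=s['tcp_pos']; print(proj(C,(512.5,159.6,104)),proj(C,(512.5,159.6,14)))
cv2.imwrite('pics/w6c.png',cv2.resize(im[200:400,200:440,::-1],None,fx=2,fy=2))
```

```text
[509.1530237  160.50660308  51.78609248] 37.87585736631927 [-3.5424332  -2.00523869 13.72255951]
[320.19664302 383.27522548] [320.56097338 280.33399795]
```

View pics/w6c.png

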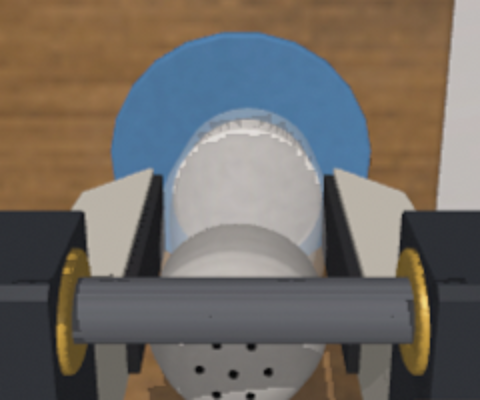

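The shaker is in contact at 14 N of force. Its hole centre is at (317,387) against (320,383) predicted, so it is centred within a few mm. I'm releasing it and heading for the thermometer.

Call:
{"fn": "servo_tool", "kwargs": {"linear": [[0,0,0.1],[0,0,0.1],[0,0,0.1],[0,0,0.1],[0,0,0.1],[0,0,0.1],[0,0,0.1],[0,0,1]], "roll": [0,0,0,0,0,0,0,0], "hand": [3.9,4.4,5,6,7,8,9,9.1]}}

```text
t: 10.88
tcp_pos: [506.9, 159.9, 58.8]
ee_rot: [-0.002, 0.071, 0.997, -0.001]
wrist_force: [-0.1, -0.1, -0.3]
gripper_width: 79.2
finger_force: 0.0
```

Call:
{"fn": "servo_tool", "kwargs": {"linear": [[0,0,3],[0,0,7],[0,0,11],[0,0,15],[0,-3,15],[0,-6,15],[0,-10,15],[0,-14,15]], "roll": [0,0,0,0,0,0,0,0], "hand": [9.1,9.1,9.1,9.1,9.1,9.1,9.1,9.1]}}

```text
t: 11.55
tcp_pos: [508.2, 19.8, 211.3]
ee_rot: [0.001, 0.07, 0.998, 0.0]
wrist_force: [0.9, 0.9, -0.7]
gripper_width: 91.2
finger_force: 0.0
```

Call:
{"fn": "servo_tool", "kwargs": {"linear": [[0,-4,0],[0,-8,0],[0,-12,0],[0,-16,0],[0,-20,0],[0,-24,0],[0,-28,0],[0,-32,0]], "roll": [0,0,0,0,0,0,0,0], "hand": [9.1,9.1,9.1,9.1,9.1,9.1,9.1,9.1]}}

```text
t: 12.22
tcp_pos: [507.9, -301.4, 210.9]
ee_rot: [0.0, 0.071, 0.997, -0.0]
wrist_force: [0.9, 1.3, -0.1]
gripper_width: 90.9
finger_force: 0.0
```

Call:
{"fn": "servo_tool", "kwargs": {"linear": [[-1,-4,0],[-1,-8,0],[-1,-12,0],[-1,-15,0],[-1,-17,0],[-1,-17,0],[-1,-17,0],[-1,-17,0]], "roll": [0,0,0,0,0,0,0,0], "hand": [9.1,9.1,9.1,9.1,9.1,9.1,9.1,9.1]}}

```text
t: 12.88
tcp_pos: [498.7, -468.1, 210.1]
ee_rot: [0.0, 0.07, 0.998, 0.001]
wrist_force: [0.0, 1.0, -0.1]
gripper_width: 91.2
finger_force: 0.0
```

Run:
```python
from h import *
s,im=shot('wrist','w7.png'); shot('top','t7.png'); print(s['t'],s['tcp_pos'],s['joint_pos'].round(2))
C=cam('wrist',s)
for n,p in(('body',(514,-474,14)),('end',(543,-482,14)),('bodyother',(485,-466,14)),('tip',(378,-435,8))): print(n,proj(C,p).round(0))
```

```text
12.8833 [ 498.71311692 -468.12141635  210.09401401] [ 0.82  0.55 -0.15  1.48  0.08  1.12  2.08]
body [317. 229.]
end [314. 257.]
bodyother [321. 200.]
tip [338.  79.]
```

View pics/w7.png

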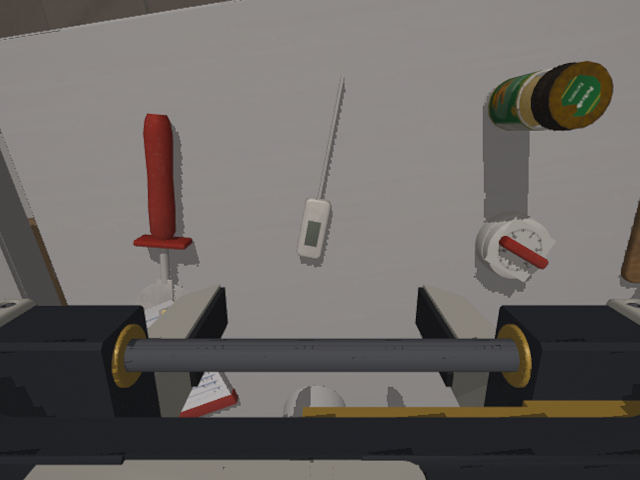

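The thermometer body spans (318,200) to (310,256) with its tip at (342,78). The timer is at (517,247) and the jar near (515,100) at its base.

Run:
```python
from h import *
s=bot.read_state(); im=cv2.imread('pics/w7.png')
q=np.array([498.713,-468.121,210.094]); print(s['tcp_pos']); s['tcp_pos']=q
C=cam('wrist',s)
g=cv2.cvtColor(im,cv2.COLOR_BGR2HSV); roi=np.zeros(im.shape[:2],np.uint8); roi[185:270,285:345]=255
m=((g[...,2]>195)&(g[...,1]<60)).astype(np.uint8)*255&roi
m=cv2.morphologyEx(m,cv2.MORPH_CLOSE,np.ones((15,15))); cs,_=cv2.findContours(m,0,1); c=max(cs,key=cv2.contourArea); r=cv2.minAreaRect(c); print(r)
b=ray(C,r[0],12); P=[ray(C,u,12) for u in cv2.boxPoints(r)]; print('size',[np.linalg.norm(P[i]-P[i-1]).round(0) for i in range(4)])
t=ray(C,(342,78),8); d=b-t; print('body',b,'tip',t,'dist',np.hypot(*d[:2]),'ang',np.arctan2(d[1],d[0]))
```

```text
[ 499.16265101 -467.51573828  210.34060738]
((310.0, 200.0), (0.0, 0.0), 0.0)
size [np.float64(0.0), np.float64(0.0), np.float64(0.0), np.float64(0.0)]
body [ 483.74875288 -476.98561872   12.        ] tip [ 377.6054361  -431.75602259    8.        ] dist 115.37816111634521 ang -0.4028173680328599
```

Run:
```python
from h import *
s=bot.read_state(); s['tcp_pos']=np.array([498.9,-467.8,210.2]); C=cam('wrist',s)
t=ray(C,(342,78),8)
for u in((314,228),(318,200),(310.5,256)):
    b=ray(C,u,13); d=b-t; print(b.round(1),np.hypot(*d[:2]).round(1),np.arctan2(d[1],d[0]).round(3))
```

```text
[ 512.6 -476.9   13. ] 142.3 -0.325
[ 484.9 -468.8   13. ] 113.4 -0.336
[ 541.8 -484.8   13. ] 172.5 -0.315
```

Call:
{"fn": "servo_tool", "kwargs": {"linear": [[0.7,-0.5,0],[1.4,-0.9,-2],[1.4,-0.9,-6],[1.4,-0.9,-10],[1.4,-0.9,-14],[1.4,-0.9,-17],[1.4,-0.9,-19],[1.4,-0.9,-19]], "roll": [-0.08,-0.155,-0.155,-0.155,-0.155,-0.155,-0.155,-0.155], "hand": [8,7,6,6,6,6,6,6]}}

```text
t: 13.65
tcp_pos: [509.7, -473.8, 14.5]
ee_rot: [-0.004, 0.147, 0.989, 0.003]
wrist_force: [-0.3, 2.1, -0.6]
gripper_width: 60.3
finger_force: 0.0
```

Run:
```python
from h import *
s,im=shot('wrist'); print(s['tcp_pos'],s['gripper_width'],s['wrist_force'])
C=cam('wrist',s); print(proj(C,s['tcp_pos']),proj(C,(513,-477,13)))
cv2.imwrite('pics/w8c.png',cv2.resize(im[100:400,140:500,::-1],None,fx=1.5,fy=1.5))
```

```text
[ 509.72526138 -473.8158788    14.50353176] 60.28778965320859 [-0.34779204  2.07960788 -0.61413852]
[321.52490545 305.03629551] [317.2323432  311.15879919]
```

View pics/w8c.png

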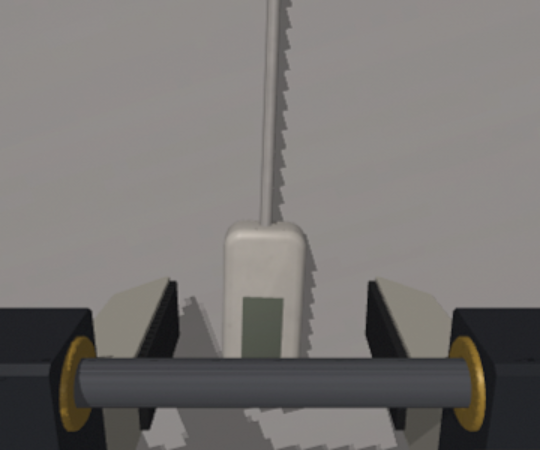

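The thermometer body sits between the fingers, centred at x≈316 against 321 for the TCP, and its axis is aligned. I'm lowering the last 10 mm and gripping.

Call:
{"fn": "servo_tool", "kwargs": {"linear": [[0.1,-0.2,-0.5],[0.1,-0.2,-1.0],[0.1,-0.2,-1.0],[0.1,-0.2,-1.0]], "roll": [0,0,0,0], "hand": [6,6,6,5.5], "squeeze": 25}}

```text
t: 14.03
tcp_pos: [513.9, -481.2, 11.4]
ee_rot: [0.001, 0.148, 0.989, -0.001]
wrist_force: [-0.2, -0.8, 0.3]
gripper_width: 57.3
finger_force: 0.0
```

Call:
{"fn": "servo_tool", "kwargs": {"linear": [[0,0,0],[0,0,0],[0,0,0],[0,0,0],[0,0,0],[0,0,0],[0,0,0],[0,0,0]], "roll": [0,0,0,0,0,0,0,0], "hand": [4.5,3.5,2.5,1.5,1.5,1.5,1.5,1.5]}}

```text
t: 14.7
tcp_pos: [513.3, -480.6, 10.2]
ee_rot: [0.0, 0.148, 0.989, 0.0]
wrist_force: [-0.4, 0.6, 1.9]
gripper_width: 24.9
finger_force: 25.0
```

Call:
{"fn": "servo_tool", "kwargs": {"linear": [[0,0,0],[0,0,0.5],[0,0,1.5],[0,0,3],[0,0,6],[0,0,10],[0,0,14],[0,0,16]], "roll": [0,0,0,0,0,0,0,0], "hand": [1.5,1.5,1.5,1.5,1.5,1.5,1.5,1.5]}}

```text
t: 15.37
tcp_pos: [515.6, -482.6, 177.8]
ee_rot: [0.004, 0.148, 0.989, -0.002]
wrist_force: [0.3, -1.2, 1.0]
gripper_width: 25.3
finger_force: 25.0
```

Run:
```python
from h import *
s,im=shot('wrist'); print(s['tcp_pos'],s['gripper_width'],s['wrist_force'],s['ee_rot'],s['joint_pos'].round(2))
C=cam('wrist',s);q=s['ee_rot'];Rt=Rn.from_quat([q[1],q[2],q[3],q[0]]).as_matrix();x=Rt[:,0];print('toolx',x)
for a in(-145,-31,145,31):print(a,proj(C,s['tcp_pos']+a*x+[0,0,4]))
cv2.imwrite('pics/w9c.png',im[:400,140:500,::-1])
```

```text
[ 515.55654981 -482.64778791  177.8468284 ] 25.330300347199938 [ 0.32349537 -1.17420918  1.02051546] [ 0.00375699  0.14792214  0.98898884 -0.00245051] [ 0.79  0.61 -0.11  1.45  0.07  1.08  1.94]
toolx [-0.95620985  0.29256827 -0.00815621]
-145 [321.58343113 529.563385  ]
-31 [321.54981734 364.9479992 ]
145 [321.46317019 -59.38536558]
31 [321.52565467 246.61716579]
```

View pics/w9c.png

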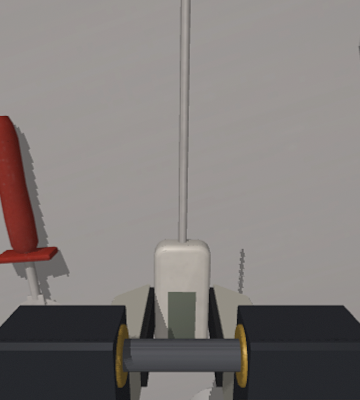

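The thermometer is held squarely: body end at row 242, probe straight up the picture. I'm carrying it over while turning by -1.42.

Call:
{"fn": "servo_tool", "kwargs": {"linear": [[0.5,2,0],[1,6,0],[1.5,10,0],[2,14,0],[2.5,18,0],[3,22,0],[4,26,0],[5,30,0]], "roll": [-0.12,-0.24,-0.36,-0.48,-0.6,-0.72,-0.84,-0.96], "hand": [1.5,1.5,1.5,1.5,1.5,1.5,1.5,1.5]}}

```text
t: 16.08
tcp_pos: [563.4, -179.1, 171.5]
ee_rot: [0.001, 0.59, 0.807, 0.0]
wrist_force: [0.4, -0.6, -0.8]
gripper_width: 25.2
finger_force: 25.0
```

Call:
{"fn": "servo_tool", "kwargs": {"linear": [[0.5,4,0],[1,8,0],[1.5,11,0],[1.5,14,0],[1.5,15.1,-2],[1.5,15.1,-5],[1.5,15.1,-8],[1.5,15.1,-10]], "roll": [-0.12,-0.24,-0.36,-0.46,-0.46,-0.46,-0.46,-0.46], "hand": [1.5,1.5,1.5,1.5,1.5,1.5,1.5,1.5]}}

```text
t: 16.75
tcp_pos: [577.6, -28.8, 69.1]
ee_rot: [-0.0, 0.756, 0.654, -0.0]
wrist_force: [-0.0, 0.0, -0.7]
gripper_width: 25.4
finger_force: 25.0
```

Call:
{"fn": "servo_tool", "kwargs": {"linear": [[0,0,0],[0,0,0],[0,0,0]], "roll": [0,0,0], "hand": [1.5,1.5,1.5]}}

```text
t: 17.0
tcp_pos: [579.6, -29.9, 71.9]
ee_rot: [0.001, 0.757, 0.654, 0.001]
wrist_force: [1.0, 0.1, -0.3]
gripper_width: 25.3
finger_force: 25.0
```

Run:
```python
from h import *
s,im=shot('wrist','w10.png'); shot('top','t10.png');q=s['ee_rot'];print(s['tcp_pos'],s['gripper_width'],s['wrist_force'],s['joint_pos'].round(2))
Rt=Rn.from_quat([q[1],q[2],q[3],q[0]]).as_matrix();a=-Rt[:2,0];print('th axis angle',np.arctan2(a[1],a[0]),'want -1.715')
C=cam('wrist',s)
for n,p in(('rear edge mid',(525+122.5*.99,36.5-122.5*.1436,10)),('th mid now',s['tcp_pos']+np.r_[-a*57,0]),('cup rim',(495.3,40.8,46))):print(n,proj(C,p))
```

```text
[579.57968267 -29.91474655  71.86917248] 25.345010025748646 [ 1.02371037  0.05686964 -0.25984613] [-0.05  0.54  0.06  1.86 -0.05  0.74 -0.1 ]
th axis angle -1.716570878149439 want -1.715
rear edge mid [420.48201864 168.36669907]
th mid now [322.74565508 185.51152828]
cup rim [135.86761343 176.61330034]
```

View pics/w10.png

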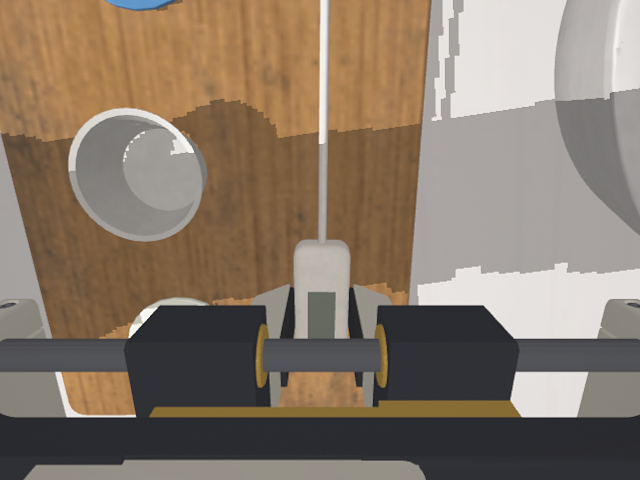

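The thermometer is parallel to the board, the cup rim is at (138,175) (predicted (136,177)), and the rear edge passes x≈420 as predicted. I'm lowering to touch.

Call:
{"fn": "servo_tool", "kwargs": {"linear": [[0,0,-1.5],[0,0,-3],[0,0,-4],[0,0,-4.6],[0,0,-4.8],[0,0,-4.8],[0,0,-4.8]], "roll": [0,0,0,0,0,0,0], "hand": [1.5,1.5,1.5,1.5,1.5,1.5,1.5]}}

```text
t: 17.68
tcp_pos: [578.7, -29.8, 22.6]
ee_rot: [0.0, 0.757, 0.654, 0.0]
wrist_force: [0.2, 1.3, -0.7]
gripper_width: 25.3
finger_force: 25.0
```

Call:
{"fn": "servo_tool", "kwargs": {"linear": [[0,0,-0.15],[0,0,-0.3],[0,0,-0.3],[0,0,-0.3]], "roll": [0,0,0,0], "hand": [1.5,1.5,1.5,1.5]}}

```text
t: 18.02
tcp_pos: [579.0, -29.8, 20.1]
ee_rot: [0.0, 0.757, 0.654, 0.001]
wrist_force: [-1.3, -1.1, 5.5]
gripper_width: 25.3
finger_force: 25.0
```

Call:
{"fn": "servo_tool", "kwargs": {"linear": [[0,0,0],[0,0,0],[0,0,0],[0,0,0],[0,0,2],[0,0,6],[0,0,10],[0,0,14]], "roll": [0,0,0,0,0,0,0,0], "hand": [3,4.5,5.5,6,6,6,6,6]}}

```text
t: 18.68
tcp_pos: [577.4, -29.8, 159.9]
ee_rot: [-0.001, 0.757, 0.654, -0.001]
wrist_force: [1.5, -0.5, -0.4]
gripper_width: 59.9
finger_force: 0.0
```

Call:
{"fn": "servo_tool", "kwargs": {"linear": [[-2,0,3],[-4,-3,5],[-6,-6,5],[-8,-9,5],[-10,-12,5],[-12,-15,5],[-14,-18,5],[-16,-20,5]], "roll": [0.12,0.24,0.36,0.48,0.6,0.72,0.84,0.96], "hand": [9.1,9.1,9.1,9.1,9.1,9.1,9.1,9.1]}}

```text
t: 19.35
tcp_pos: [417.7, -231.6, 209.2]
ee_rot: [0.001, 0.372, 0.928, -0.0]
wrist_force: [-0.2, -0.9, 0.5]
gripper_width: 90.9
finger_force: 0.0
```

Call:
{"fn": "servo_tool", "kwargs": {"linear": [[-1,-2,0],[-2,-4,0],[-2,-4.6,0],[-2,-4.6,0],[-2,-4.6,0],[-2,-4.6,0],[-2,-4.6,0],[-2,-4.6,0]], "roll": [0.12,0.24,0.36,0.48,0.61,0.61,0.61,0.61], "hand": [9.1,9.1,9.1,9.1,9.1,9.1,9.1,9.1]}}

```text
t: 20.02
tcp_pos: [398.7, -275.2, 209.0]
ee_rot: [-0.0, 0.08, 0.997, 0.0]
wrist_force: [0.4, 0.2, -0.3]
gripper_width: 91.1
finger_force: 0.0
```

Run:
```python
from h import *
s,im=shot('wrist','w11.png'); s2,t=shot('top','t11.png');print(s['t'],s['tcp_pos'],s2['tcp_pos'],s['ee_rot'],s['joint_pos'].round(2))
C=cam('wrist',s); print(proj(C,(419,-279,105)))
a=cv2.resize(t[150:290,140:390,::-1],None,fx=1.6,fy=1.6); b=cv2.resize(im[:400,:,::-1],None,fx=.62,fy=.62)
o=np.zeros((max(a.shape[0],b.shape[0]),a.shape[1]+b.shape[1],3),np.uint8); o[:a.shape[0],:a.shape[1]]=a;o[:b.shape[0],a.shape[1]:]=b; cv2.imwrite('pics/c11.png',o)
```

```text
20.0167 [ 398.69258309 -275.15743246  208.96007754] [ 398.70053518 -275.14055424  208.9533797 ] [-5.41726559e-05  8.02494780e-02  9.96774807e-01  5.55702998e-05] [ 0.52  0.19  0.03  1.99 -0.01  0.96  1.97]
[320.54910675 266.90258601]
```

View pics/c11.png

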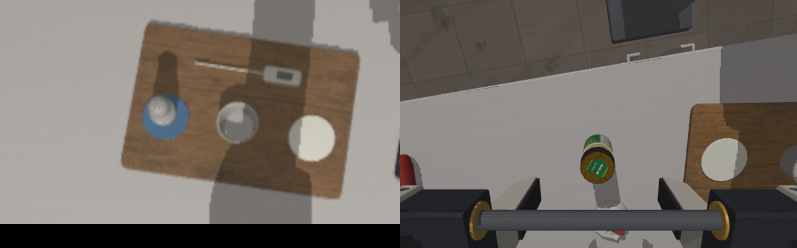

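The top view shows the thermometer lying straight behind the cup and parallel to the row, with the shaker on the blue coaster. The jar lid is at about (319,268) in the wrist view against (320.5,267) predicted. I'm grasping the jar.

Call:
{"fn": "servo_tool", "kwargs": {"linear": [[1,-0.2,0],[2.1,-0.5,-1],[2.1,-0.5,-4],[2.1,-0.5,-8],[2.1,-0.5,-12],[2.1,-0.5,-15],[2.1,-0.5,-15.7],[2.1,-0.5,-15.7]], "roll": [0,0,0,0,0,0,0,0], "hand": [9.1,9.1,9.1,9.1,9.1,9.1,9.1,9.1], "squeeze": 25}}

```text
t: 20.78
tcp_pos: [418.6, -279.1, 49.9]
ee_rot: [-0.002, 0.079, 0.997, 0.001]
wrist_force: [0.2, 0.5, -0.1]
gripper_width: 91.4
finger_force: 0.0
```

Call:
{"fn": "servo_tool", "kwargs": {"linear": [[0,0,0],[0,0,0],[0,0,0],[0,0,0],[0,0,0],[0,0,0],[0,0,0],[0,0,0]], "roll": [0,0,0,0,0,0,0,0], "hand": [7.5,6,5,4,3.5,3.5,3.5,3.5]}}

```text
t: 21.45
tcp_pos: [419.8, -280.4, 52.3]
ee_rot: [0.0, 0.079, 0.997, -0.0]
wrist_force: [0.1, -0.0, 1.7]
gripper_width: 43.4
finger_force: 25.0
```

Call:
{"fn": "servo_tool", "kwargs": {"linear": [[0,0,0],[0,0,0],[0,0,1],[0,0,2],[0,0,4],[0,0,6],[0,0,6],[0,0,6]], "roll": [0,0,0,0,0,0,0,0], "hand": [3.5,3.5,3.5,3.5,3.5,3.5,3.5,3.5]}}

```text
t: 22.12
tcp_pos: [420.8, -281.0, 113.8]
ee_rot: [0.002, 0.079, 0.997, -0.001]
wrist_force: [-0.0, 0.5, -0.9]
gripper_width: 43.5
finger_force: 25.0
```

Run:
```python
from h import *
s,im=shot('wrist'); print(s['tcp_pos'],s['gripper_width'],s['wrist_force'])
C=cam('wrist',s); p=s['tcp_pos']
for dx in(0,5): print(dx,'top',proj(C,(p[0]+dx,p[1],p[2]+53)).round(1),'top near',proj(C,(p[0]+dx-22,p[1],p[2]+53)).round(1),'base near',proj(C,(p[0]+dx-22,p[1],p[2]-52)).round(1))
cv2.imwrite('pics/w12c.png',im[180:420,180:460,::-1])
```

```text
[ 420.81018646 -280.96595834  113.80270703] 43.47157436687739 [-0.01330155  0.51422816 -0.93379309]
0 top [321.2 376.6] top near [310.7 320.6] base near [315.7 232.2]
5 top [323.5 388.5] top near [313.2 333.9] base near [317. 240.]
```

View pics/w12c.png

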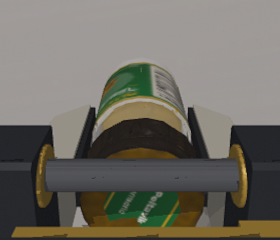

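The jar is held at a 43.5 mm width, with its axis about 3–4 mm further in x than the TCP (lid edge on row 328). I'm carrying it to the white coaster.

Call:
{"fn": "servo_tool", "kwargs": {"linear": [[0.8,3,0],[1.8,7,0],[2.9,11,0],[4,15,0],[4.9,18.5,0],[5.4,20.3,0],[5.4,20.3,-1.5],[5.4,20.3,-3]], "roll": [0,0,0,0,0,0,0,0], "hand": [3.5,3.5,3.5,3.5,3.5,3.5,3.5,3.5]}}

```text
t: 22.83
tcp_pos: [474.3, -74.9, 81.6]
ee_rot: [0.0, 0.076, 0.997, 0.0]
wrist_force: [0.5, -0.1, 0.9]
gripper_width: 43.3
finger_force: 25.0
```

Call:
{"fn": "servo_tool", "kwargs": {"linear": [[0,0,0],[0,0,-0.5],[0,0,-1],[0,0,-1.3],[0,0,-1.5],[0,0,-1.5],[0,0,-1.5],[0,0,-1.5]], "roll": [0,0,0,0,0,0,0,0], "hand": [3.5,3.5,3.5,3.5,3.5,3.5,3.5,3.5]}}

```text
t: 23.5
tcp_pos: [474.0, -77.4, 67.3]
ee_rot: [0.0, 0.079, 0.997, -0.0]
wrist_force: [1.0, 0.1, -1.9]
gripper_width: 43.5
finger_force: 25.0
```

Call:
{"fn": "servo_tool", "kwargs": {"linear": [[0,0,-0.1],[0,0,-0.2],[0,0,-0.2],[0,0,-0.2]], "roll": [0,0,0,0], "hand": [3.5,3.5,3.5,3.5]}}

```text
t: 23.83
tcp_pos: [474.5, -77.6, 66.2]
ee_rot: [0.001, 0.079, 0.997, -0.0]
wrist_force: [-2.7, 0.6, 9.3]
gripper_width: 43.7
finger_force: 25.0
```

Run:
```python
from h import *
s,im=shot('wrist'); print(s['tcp_pos'],s['gripper_width'],s['wrist_force'])
C=cam('wrist',s); print('top near',proj(C,(478.1-22,-78,119)),'base near',proj(C,(478.1-22,-78,14)),'coaster near',proj(C,(478.1-38,-78,14)))
cv2.imwrite('pics/w13c.png',im[180:420,180:460,::-1])
```

```text
[474.47458986 -77.5534944   66.18868229] 43.70608415071937 [-2.71960348  0.57784474  9.30023213]
top near [311.35207298 329.86092671] base near [315.79536874 238.01714921] coaster near [311.4245158  212.45465674]
```

View pics/w13c.png

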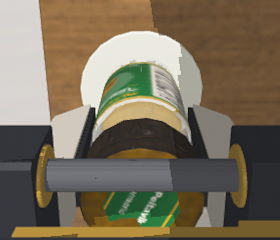

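The jar is down with 9 N of contact. The coaster edge is on row 210 and the jar base edge near row 242, so it is within about 3 mm of centre. I'm releasing it and backing off upward.

Call:
{"fn": "servo_tool", "kwargs": {"linear": [[0,0,0.1],[0,0,0.1],[0,0,0.1],[0,0,0.1],[0,0,0.1],[0,0,0.1],[0,0,0.5],[0,0,2]], "roll": [0,0,0,0,0,0,0,0], "hand": [4.5,5,6,7,8,9,9.1,9.1]}}

```text
t: 24.55
tcp_pos: [471.9, -77.0, 83.6]
ee_rot: [-0.002, 0.079, 0.997, 0.0]
wrist_force: [0.4, -0.5, 0.4]
gripper_width: 85.5
finger_force: 0.0
```

Call:
{"fn": "servo_tool", "kwargs": {"linear": [[0,0,3],[0,0,7],[0,0,11],[0,0,15],[0,-4,15],[0,-8,15],[0,-12,15],[0,-16,15]], "roll": [0,0,0,0,0,0,0,0], "hand": [9.1,9.1,9.1,9.1,9.1,9.1,9.1,9.1]}}

```text
t: 25.22
tcp_pos: [473.6, -238.8, 236.0]
ee_rot: [0.001, 0.078, 0.997, -0.0]
wrist_force: [0.6, -0.6, 0.1]
gripper_width: 90.8
finger_force: 0.0
```

Call:
{"fn": "servo_tool", "kwargs": {"linear": [[0,-4,0],[0,-8,0],[0,-12,0],[0,-14,0],[0,-14,0],[0,-14,0]], "roll": [0,0,0,0,0,0], "hand": [9.1,9.1,9.1,9.1,9.1,9.1]}}

```text
t: 25.72
tcp_pos: [472.8, -378.6, 234.7]
ee_rot: [-0.0, 0.08, 0.997, 0.0]
wrist_force: [1.0, 1.2, -0.2]
gripper_width: 91.0
finger_force: 0.0
```

Run:
```python
from h import *
s,t=shot('top','t14.png'); print(s['t'],s['tcp_pos'],s['wrist_force']); C=cam('top')
for n,p in(('shaker top',(512.5,159.6,104)),('jar top',(478.1,-78,119)),('cup rim',(495.3,40.8,46)),('th mid',(589,27,20)),('timer',(552,-276,42))): u=proj(C,p); print(n,u.round(1),'crop',((u-[200,155])*4).round(0))
cv2.imwrite('pics/c14.png',cv2.resize(t[155:285,200:395,::-1],None,fx=4,fy=4,interpolation=2))
```

```text
25.7167 [ 472.77528117 -378.5964765   234.65759797] [ 1.03927464  1.23674099 -0.18253731]
shaker top [237.5 215.3] crop [150. 241.]
jar top [335.4 228.5] crop [542. 294.]
cup rim [287.9 226.9] crop [352. 288.]
th mid [294.4 193.5] crop [378. 154.]
timer [412.  205.9] crop [848. 204.]
```

View pics/c14.png

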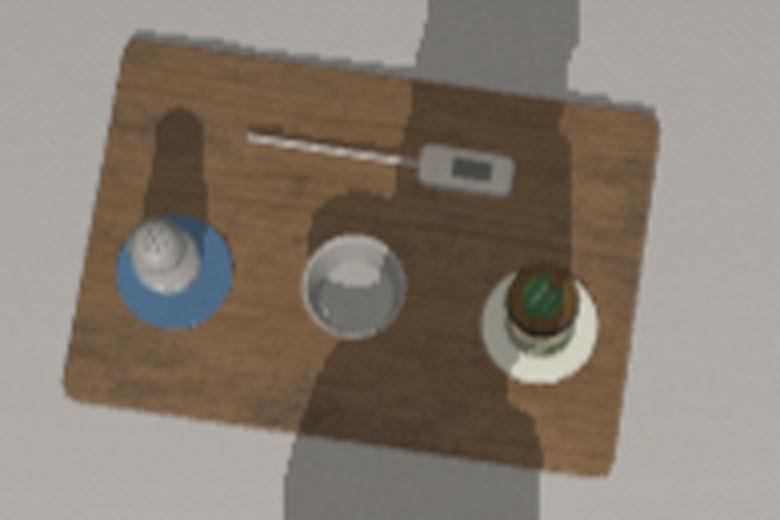

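Everything is where it should be. In the crop the shaker top is at (155,240) against (150,241), the jar at (542,295) against (542,294), the cup at (354,287) against (352,288), and the thermometer middle at (381,155) against (378,154). I'm handing in.

```bash
python3 -c "
from workcell import bot
print(bot.close_job())"
```

```text
the job is handed in; nothing more can be done
None
```

The job is handed in at about 26 s, result not reported: the last top view showed the shaker, jar, cup and thermometer within about 3 mm of their targets; the timer was never touched, though I took no final measurement of it.

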